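Find the steel-cored damper cartridge and show it to the inspection camera

TASK

First weed out the odd piece of the batch on the black mat: put the short cartridge in the red scrap bin. Then lift the two full-length cartridges in turn and feel which is heavier (it holds the steel core): leave the lighter one standing upright, let go, in the shallow blue tray, and finish while still holding the heavier one upright over the middle of the inspection camera's window, its foot about 70 mm above the glass. Do not knock a full-length cartridge over, and leave everything else on the bench where it is.

Things in the scene. Friction and masses are not known exactly. Their poses are not given: they have to be found in the camera images.
- cartridge_a_mid (a point): one of the two full-length cartridges: aluminium cylinder with a brass-coloured band near the foot and a yellow cap, 40 mm diameter, 70 mm tall, upright on the mat; this point is its centre, 35 mm above its foot, z along its axis. Inside, unseen, a loose steel or plastic core. Weighs about 0.14 to 0.22 kg or, with the steel core, 0.33 to 0.43 kg.
- cartridge_b_mid (a point): the other full-length cartridge, alike in every visible way: aluminium cylinder with a brass-coloured band near the foot and a yellow cap, 40 mm diameter, 70 mm tall, upright on the mat; this point is its centre, 35 mm above its foot, z along its axis. Inside, unseen, a loose steel or plastic core. Exactly one of the two has the steel core.
- cartridge_c_mid (a point): the odd, short cartridge: same look and 40 mm diameter but only 50 mm tall, about 0.14 kg, upright on the mat; this point is its centre, 25 mm above its foot.
- mat: black rubber mat, fixed, 110 x 320 x 3 mm; origin at the centre of its underside on the bench, y along the row in which the three cartridges and the bearing stand, in any order, about 80 mm apart (each up to 8 mm off).
- scrap_bin: red open plastic box, fixed, 160 x 160 x 60 mm outside, walls and floor about 4 mm; origin at the centre of its underside, x and y along its sides.
- tray: shallow blue open plastic tray, fixed, 160 x 160 x 15 mm outside, walls and floor about 4 mm; origin at the centre of its underside, x and y along its sides. There is room for two cartridges side by side.
- camera: upward-looking inspection camera, fixed: white box 130 x 130 x 36 mm carrying a black round ring light (110 mm across, top 45 mm above the bench) with a dark green glass window in the middle; origin at the centre of its underside.
- camera_window (a point): the centre of the camera's window, at its top, 45 mm above the bench; z up.
- bearing: loose steel ball-bearing ring, 38 mm outside, 12 mm high, lying flat on the mat in the same row as the cartridges; leave it alone.
- multimeter: loose orange hand multimeter lying flat, 140 x 72 x 34 mm; leave it alone.
- carton: loose small white carton with a red band, 80 x 110 x 45 mm; leave it alone.
- screwdriver: loose screwdriver lying on the bench nearer the robot; leave it alone.
- wrench: loose wrench lying on the bench nearer the robot; leave it alone.
- shaft_support: loose aluminium shaft support block, 50 x 70 x 42 mm; leave it alone.
Mind the look-alikes: they are no part of the job. Leave any pink or purple look-alike of the part that bears cartridge_b_mid alone.

How it is judged:
By the outcome, as a careful person would: the job done as asked, in the order asked, and still so for the second after the job is handed in, while the arm keeps its last pose, push and grip.
It also fails if it takes over 67 s, if anything falls off the work surface, if the arm or the gripper's body presses on something with over 40 N, if the wrist force passes 120 N, or if a joint passes its speed limit or range.

ROBOT

A 6-joint arm with a two-finger parallel gripper is mounted at the origin on the work surface. World frame = base frame: x ahead of the robot, y to its left, z up, the work surface at z = 0. Lengths are in m, angles in rad, forces in N, time in s.
With the tool pointing down it reaches from about 0.3 to 0.875 m from the base axis. Payload 6.4 kg.
Tool frame: the origin (TCP) lies at the centre of the arm's flange, where the gripper is bolted on; the fingertips stand 173 mm ahead of it and the grasp point (between the pads) lies 155 mm ahead of it; z points along the fingers, x is the direction in which the jaws open and shut, and the axes are right-handed (so a half turn about z gives the same grasp; the last joint's range is limited). The gripper opens to 85 mm and grips with 20 to 120 N. Pads are 22 mm wide; open, the fingers measure 114 mm over their backs; the gripper's body (76 mm by 85 mm) begins 54 mm behind the grasp point. The pads swing forward as they close: fully open they stand 13 mm farther back than shut.
Start: joints at [-1.427, 0.181, 1.607, -0, 1.354, -0.206], TCP at [0.197, -0.54, 0.405] pointing down, gripper open.
Joint ranges: [-2.99, 2.99], [-0.89, 2.07], [0.3, 2.58], [-1.14, 4.28], [0, 2.63], [-3.12, 3.12]. Speed limits (rad/s): [2.57, 2.57, 3.01, 3.14, 3.14, 3.14].

INTERFACE

Orientations are given as a unit quaternion [w, x, y, z].
In Python, from bench import ctrl gives the robot as it stands. The module is installed in compiled form; this text tells all that it offers.
- The arm moves only by the tool move_arm, never from a script. Its argument "moves" is a list of rows, each an object of numbers: "gripper": the opening in per cent of the stroke, from 0 (shut) to 100 (fully open); "x", "y", "z": the shift along the tool's x, y, z in cm; "roll": the turn about the tool's z in degrees. In form: [{"gripper": .., "x": .., "y": .., "z": .., "roll": ..}, ...]. A call has 1 to 5 rows; each row shifts and turns the commanded pose from where the row before left it, along the tool's axes as they then stand; what a row does not reach is not made up. A row lasts 1/8 s, in which the tool goes at most 62.5 mm and 10.7 degrees, less where a joint would pass 70% of its speed; a pose out of reach is approached as far as the arm can. A call is refused whole if a number of a shift passes 6.25 or a number of a turn 10.7, either way. A call with a gripper value outside its range is refused whole. The fingers move at their own pace and stop on an object; the grip force is fixed at half the most. Time passes only in rows, so rows that do not move let the fingers close. It gives the time, the measured TCP pose, the force and the opening at its end, in the units of the state.
- ctrl.get_obs(): the state, without advancing time (a new reading comes with each control period).
- ctrl.camera(name): name is "scene" or "top" or "wrist"; returns a dict with "img" (480x640x3 uint8, red, green, blue), "fx", "fy", "cx", "cy" (pixels), "world_from_camera" (4x4, takes a point from camera to world coordinates); the wrist camera has in their place "tool_from_camera" (4x4, takes a point from camera to tool coordinates, whose origin is the TCP and whose axes are the tool frame's). Camera axes: x right, y up, looking along -z (the intrinsics and any distortion apply to the point x, -y, -z); pixel columns grow to the right and rows downward; lengths in m; the calibration is good to about 2 mm. The wrist camera is an equidistant fisheye: a pixel r from the principal point sees the ray r / f radians off the axis. A picture is of the moment at which its call begins: read the wrist's pose just before it. There is no depth.
- ctrl.hand_in(): hands the job in, once; it reports no verdict.
The state is a dict: "time_s": time; "q": joint angles; "dq": joint speeds; "joint_efforts": joint torques, N m; "eef_pos": TCP position; "eef_rot": TCP orientation; "wrist_force": force on the tool from outside, world axes, zero at the start; "torque": the same for the moment, N m; "opening": opening from 0.0 (shut) to 1.0 (fully open).
Only numpy, scipy, OpenCV 4.12 (cv2) and the standard library are available. Lean on these libraries where they do the work, as an engineer would, in place of code of your own. Each camera call takes 0.05 s, during which the arm holds its last target. There are 200 camera calls.

## Working session

There is one attempt and no reset: what is moved stays moved. The work goes in short steps, Python scripts to look and compute and a tool call to move; the robot and the scene stay as the last step left them, time stands still between calls to the robot, and variables do not carry over. Pictures are saved under pics/ and viewed, about 8 in all and at most 12, crops included, and the job is handed in when it is done.

Besides the shell and the picture viewer there is one more tool, called after ">>>" as name([rows], argument=value, ...), one row to a line, values as JSON. move_arm: Moves the arm, as the interface text tells. Its arguments: {"type":"object","properties":{"moves":{"type":"array","items":{"type":"object","properties":{"gripper":{"type":"number"},"x":{"type":"number"},"y":{"type":"number"},"z":{"type":"number"},"roll":{"type":"number"}}}}},"required":["moves"]}

```bash
mkdir -p pics; python3 - <<'E'
from bench import ctrl
import cv2,numpy as np
o=ctrl.get_obs();print({k:np.round(v,3) for k,v in o.items()})
for n in("scene","top"):
    c=ctrl.camera(n);cv2.imwrite(f"pics/{n}0.png",c["img"][:,:,::-1]);print(n,c["fx"],c["cx"],c["cy"],np.round(c["world_from_camera"],4).tolist())
E
```

```text
{'time_s': np.float64(0.0), 'q': array([-1.427,  0.182,  1.608,  0.   ,  1.354, -0.206]), 'dq': array([ 0.001, -0.   , -0.002,  0.   ,  0.   , -0.002]), 'joint_efforts': array([ 0.0000e+00, -4.4488e+01, -3.5133e+01, -0.0000e+00,  9.0000e-03,
       -0.0000e+00]), 'eef_pos': array([ 0.197, -0.54 ,  0.404]), 'eef_rot': array([-0.001,  0.819, -0.573, -0.001]), 'wrist_force': array([0.545, 0.39 , 0.65 ]), 'torque': array([ 0.015, -0.019, -0.026]), 'opening': np.float64(0.996)}
scene 520.2693710143354 318.4456080936462 238.2127501494414 [[-0.7797, -0.5023, 0.3739, 0.9019], [0.6261, -0.6341, 0.4537, 0.558], [0.0092, 0.5878, 0.8089, 0.9405], [0.0, 0.0, 0.0, 1.0]]
top 443.7929410015439 320.51464298332553 242.38848562442612 [[0.0255, 0.9844, -0.1742, 0.3359], [-0.999, 0.0317, 0.033, 0.0896], [0.038, 0.1731, 0.9842, 1.1264], [0.0, 0.0, 0.0, 1.0]]
```

View pics/top0.png

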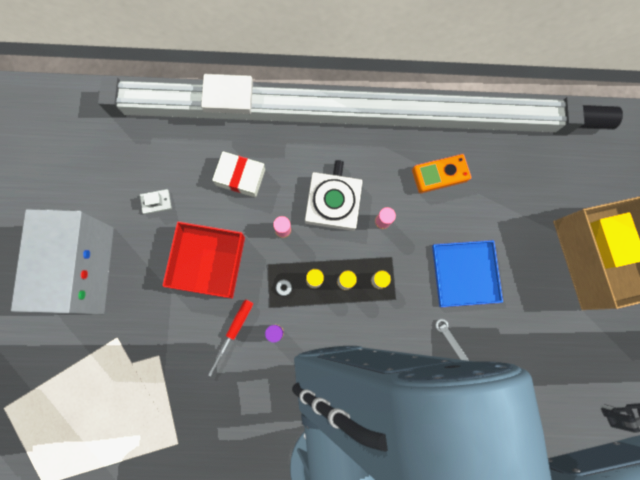

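View pics/scene0.png

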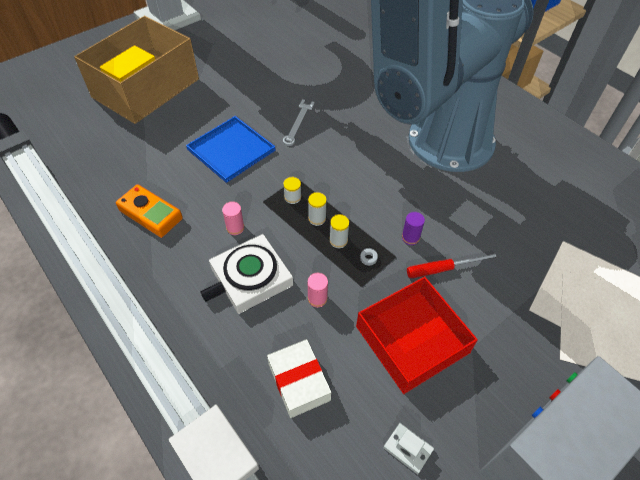

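Candidates by yellow cap: top (315,279), (347,280), (382,280), which are scene (340,222), (317,202), (292,184). The tray-side one looks short. The pink and purple pieces are look-alikes to leave alone. I'll triangulate the caps and confirm in a crop.

```bash
cat > h.py <<'E'
import cv2,numpy as np
from bench import ctrl
def ray(c,u,v):
    W=c["world_from_camera"];d=W[:3,:3]@np.array([(u-c["cx"])/c["fx"],-(v-c["cy"])/c["fy"],-1]);return W[:3,3],d/np.linalg.norm(d)
def onz(c,u,v,z):
    p,d=ray(c,u,v);return p+d*(z-p[2])/d[2]
def blobs(img,lo,hi,mn=40):
    m=cv2.inRange(cv2.cvtColor(img,cv2.COLOR_RGB2HSV),lo,hi)
    n,l,s,ce=cv2.connectedComponentsWithStats(m);return [(ce[i].round(1),s[i]) for i in range(1,n) if s[i][4]>mn],m
def tri(a,b):
    A=np.vstack([np.eye(3)-np.outer(d,d) for _,d in(a,b)]);B=np.hstack([(np.eye(3)-np.outer(d,d))@p for p,d in(a,b)])
    return np.linalg.lstsq(A,B,rcond=None)[0]
E
python3 - <<'E'
from h import *
t=ctrl.camera("top");s=ctrl.camera("scene")
Y=((22,120,90),(35,255,255))
bt=[b for b in blobs(t["img"],*Y)[0] if b[1][4]<900];bs=[b for b in blobs(s["img"],*Y)[0] if b[1][4]<900]
print(bt,bs)
bt.sort(key=lambda b:b[0][0]);bs.sort(key=lambda b:-b[0][0])
for a,b in zip(bt,bs): 
    print("tri",tri(ray(t,*a[0]),ray(s,*b[0])).round(4),"top z.073",onz(t,*a[0],.073).round(4),"z.053",onz(t,*a[0],.053).round(4),
     "scene .073",onz(s,*b[0],.068).round(4),".053",onz(s,*b[0],.048).round(4))
for n,lo,hi,z in(("red",(0,180,60),(6,255,255),.03),("blue",(100,150,60),(118,255,255),.01),("green",(65,80,30),(90,255,200),.045)):
    b,m=blobs(t["img"],lo,hi,150)
    for x in b: print(n,x[0],x[1][4],onz(t,*x[0],z).round(4))
    if n!="green":
        i=max(range(len(b)),key=lambda i:b[i][1][4]);l=cv2.connectedComponents(m)[1]
        k=l==np.argmax(np.bincount(l[l>0]));r=cv2.minAreaRect(np.argwhere(k)[:,::-1].astype(np.float32))
        print([onz(t,*q,.06 if n=="red" else .015).round(3).tolist() for q in cv2.boxPoints(r)])
print("mat ends",onz(t,270,285,.003),onz(t,394,280,.003),"bearing",onz(t,284,288,.015))
print("pink/purple tops",[onz(t,*q,.07).round(3).tolist() for q in((282,223),(387,215),(275,332))],"carton,mm",onz(t,239,174,.04),onz(t,442,172,.03))
c=s["img"][140:290,230:400];cv2.imwrite("pics/crop.png",cv2.resize(c[:,:,::-1],None,fx=4,fy=4,interpolation=3))
E
```

```text
[(array([314.6, 277. ]), array([306, 268,  18,  19, 267], dtype=int32)), (array([347.6, 278.6]), array([339, 270,  18,  18, 262], dtype=int32)), (array([382. , 278.5]), array([374, 270,  17,  18, 249], dtype=int32))] [(array([291.6, 183.7]), array([283, 177,  18,  15, 210], dtype=int32)), (array([316.7, 199.4]), array([308, 192,  19,  16, 238], dtype=int32)), (array([339.2, 222. ]), array([330, 214,  19,  17, 259], dtype=int32))]
tri [0.4389 0.0656 0.0717] top z.073 [0.4383 0.0662 0.073 ] z.053 [0.4402 0.0658 0.053 ] scene .073 [0.4375 0.0628 0.068 ] .053 [0.4268 0.0515 0.048 ]
tri [ 0.4373 -0.0131  0.0714] top z.073 [ 0.4367 -0.0125  0.073 ] z.053 [ 0.4387 -0.0145  0.053 ] scene .073 [ 0.4358 -0.0157  0.068 ] .053 [ 0.4251 -0.0289  0.048 ]
tri [ 0.4419 -0.0992  0.0504] top z.073 [ 0.4394 -0.095   0.073 ] z.053 [ 0.4413 -0.0985  0.053 ] scene .073 [ 0.4512 -0.0866  0.068 ] .053 [ 0.4409 -0.1013  0.048 ]
red [237.3 173.2] 245 [0.7029 0.2707 0.03  ]
red [203.8 259.9] 4580 [0.4767 0.3398 0.03  ]
red [239.1 319.1] 376 [0.3351 0.2451 0.03  ]
[[0.408, 0.426, 0.06], [0.568, 0.409, 0.06], [0.541, 0.24, 0.06], [0.381, 0.261, 0.06]]
blue [466.7 273.4] 3895 [ 0.465  -0.3238  0.01  ]
[[0.537, -0.235, 0.015], [0.555, -0.405, 0.015], [0.395, -0.41, 0.015], [0.378, -0.244, 0.015]]
green [333.8 198.5] 259 [0.6407 0.0227 0.045 ]
mat ends [0.42163078 0.1763963  0.003     ] [ 0.44332604 -0.13801865  0.003     ] bearing [0.41424719 0.14038761 0.015     ]
pink/purple tops [[0.568, 0.149, 0.07], [0.596, -0.108, 0.07], [0.308, 0.155, 0.07]] carton,mm [0.69764093 0.26460607 0.04      ] [ 0.72661926 -0.25965344  0.03      ]
```

View pics/crop.png

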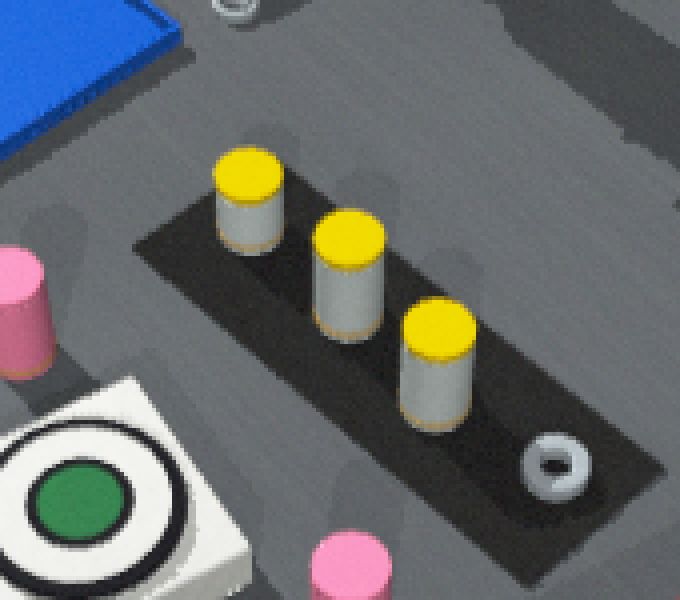

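Confirmed: the tray-side one, scene (292,184), triangulates to a 50 mm top, so it is the short one. The other two reach about 72 mm. Now turning the jaws along world x and going over to it.

>>> move_arm([
  {"gripper": 100,"roll": -10},
  {"gripper": 100,"roll": -10},
  {"gripper": 100,"roll": -10},
  {"gripper": 100,"roll": -10},
  {"gripper": 100,"roll": -10},
])

```text
validation failed for argument at $.mo...
```

>>> move_arm([
  {"gripper": 100,"roll": -10},
  {"gripper": 100,"roll": -10},
  {"gripper": 100,"x": 2.7,"y": -4.9},
  {"gripper": 100,"x": 2.7,"y": -4.9},
  {"gripper": 100,"x": 2.7,"y": -4.9},
])

```text
validation failed for argument at $.mo...
```

>>> move_arm([
  {"gripper": 100,"x": 2.7,"y": -4.9},
  {"gripper": 100,"x": 2.7,"y": -4.9},
  {"gripper": 100,"x": 2.7,"y": -4.9},
  {"gripper": 100,"x": 2.7,"y": -4.9},
  {"gripper": 100,"x": 2.7,"y": -4.9},
])

```text
validation failed for argument at $.mo...
```

>>> move_arm([
  {"gripper": 100,"x": 0,"y": 0,"z": 0,"roll": -10},
  {"gripper": 100,"x": 0,"y": 0,"z": 0,"roll": -10},
  {"gripper": 100,"x": 0,"y": 0,"z": 0,"roll": -10},
  {"gripper": 100,"x": 0,"y": 0,"z": 0,"roll": -10},
  {"gripper": 100,"x": 0,"y": 0,"z": 0,"roll": -10},
])

```text
time_s: 0.82
eef_pos: [0.1971, -0.5401, 0.4044]
eef_rot: [-0.0, 0.985, -0.17, -0.0]
wrist_force: [0.4, 0.7, 0.6]
opening: 0.994
```

>>> move_arm([
  {"gripper": 100,"x": 0,"y": 0,"z": 0,"roll": -10},
  {"gripper": 100,"x": 0,"y": 0,"z": 0,"roll": -10},
  {"gripper": 100,"x": 2.7,"y": -4.9,"z": 0,"roll": 0},
  {"gripper": 100,"x": 2.7,"y": -4.9,"z": 0,"roll": 0},
  {"gripper": 100,"x": 2.7,"y": -4.9,"z": 0,"roll": 0},
])

```text
time_s: 1.45
eef_pos: [0.2784, -0.3916, 0.4044]
eef_rot: [-0.0, 1.0, -0.0, 0.0]
wrist_force: [0.0, -0.5, -0.6]
opening: 1.006
```

>>> move_arm([
  {"gripper": 100,"x": 2.7,"y": -4.9,"z": 0,"roll": 0},
  {"gripper": 100,"x": 2.7,"y": -4.9,"z": 0,"roll": 0},
  {"gripper": 100,"x": 2.7,"y": -4.9,"z": 0,"roll": 0},
  {"gripper": 100,"x": 2.7,"y": -4.9,"z": 0,"roll": 0},
  {"gripper": 100,"x": 2.7,"y": -4.9,"z": 0,"roll": 0},
])

```text
time_s: 2.08
eef_pos: [0.4133, -0.1463, 0.4049]
eef_rot: [0.0, 1.0, 0.0, 0.0]
wrist_force: [0.4, -0.6, -0.6]
opening: 0.999
```

>>> move_arm([
  {"gripper": 100,"x": 2.7,"y": -4.9,"z": 0,"roll": 0},
  {"gripper": 100,"x": 0,"y": 0,"z": 0,"roll": 0},
])

```text
time_s: 2.33
eef_pos: [0.4407, -0.0957, 0.4046]
eef_rot: [-0.0, 1.0, 0.003, 0.0]
wrist_force: [-0.3, 0.0, 0.6]
opening: 0.998
```

```bash
cat >> h.py <<'E'
from scipy.spatial.transform import Rotation as Ro
def wray(u,v,c,o):
    dx,dy=(u-c["cx"])/c["fx"],(v-c["cy"])/c["fy"];th=np.hypot(dx,dy);k=np.sinc(th/np.pi)
    T=np.eye(4);T[:3,:3]=Ro.from_quat(o["eef_rot"],scalar_first=True).as_matrix();T[:3,3]=o["eef_pos"]
    M=T@c["tool_from_camera"];d=M[:3,:3]@np.array([dx*k,-dy*k,-np.cos(th)]);return M[:3,3],d
def wz(u,v,c,o,z):
    p,d=wray(u,v,c,o);return (p+d*(z-p[2])/d[2]).round(4)
E
python3 - <<'E'
from h import *
o=ctrl.get_obs();c=ctrl.camera("wrist");cv2.imwrite("pics/w0.png",c["img"][:,:,::-1])
for ce,s in blobs(c["img"],(22,120,90),(35,255,255))[0]: print(ce,s[4],wz(*ce,c,o,.073),wz(*ce,c,o,.053))
for ce,s in blobs(c["img"],(100,150,60),(118,255,255),300)[0]: print("blue",ce,s[4],wz(*ce,c,o,.01))
for ce,s in blobs(c["img"],(0,180,60),(6,255,255),300)[0]: print("red",ce,s[4],wz(*ce,c,o,.03))
E
```

```text
[326.5  21. ] 1793 [0.4385 0.0648 0.073 ] [0.4383 0.0705 0.053 ]
[323.7 114.1] 1943 [ 0.4367 -0.0128  0.073 ] [ 0.4364 -0.0123  0.053 ]
[329.  211.8] 1579 [ 0.4414 -0.0934  0.073 ] [ 0.4415 -0.0983  0.053 ]
blue [347.8 364.5] 10767 [ 0.4657 -0.2966  0.01  ]
```

View pics/w0.png

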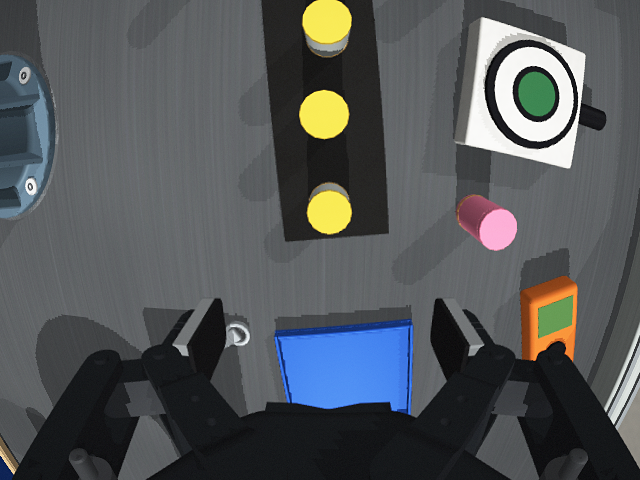

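Wrist view: short cap (329,212), full-length caps (324,114) and (326,21), window (536,93). All agree with the triangulation to about 1 mm. Descending.

>>> move_arm([
  {"gripper": 100,"x": 0,"y": 0.3,"z": 5,"roll": 0},
  {"gripper": 100,"x": 0,"y": 0,"z": 5,"roll": 0},
  {"gripper": 100,"x": 0,"y": 0,"z": 5,"roll": 0},
  {"gripper": 100,"x": 0,"y": 0,"z": 4,"roll": 0},
  {"gripper": 100,"x": 0,"y": 0,"z": 2.6,"roll": 0},
])

```text
time_s: 3.0
eef_pos: [0.4385, -0.1031, 0.1867]
eef_rot: [-0.0, 1.0, -0.001, -0.001]
wrist_force: [0.0, 0.2, 0.1]
opening: 1.0
```

>>> move_arm([
  {"gripper": 0,"x": 0,"y": 0,"z": 0,"roll": 0},
  {"gripper": 0,"x": 0,"y": 0,"z": 0,"roll": 0},
  {"gripper": 0,"x": 0,"y": 0,"z": 0,"roll": 0},
  {"gripper": 0,"x": 0,"y": 0,"z": 0,"roll": 0},
  {"gripper": 0,"x": 0,"y": 0,"z": 0,"roll": 0},
])

```text
time_s: 3.62
eef_pos: [0.4407, -0.1026, 0.1902]
eef_rot: [0.001, 1.0, 0.001, 0.001]
wrist_force: [-0.8, -2.2, 7.8]
opening: 0.452
```

>>> move_arm([
  {"gripper": 0,"x": 0,"y": 0,"z": -2,"roll": 0},
  {"gripper": 0,"x": 0,"y": 0,"z": -4,"roll": 0},
  {"gripper": 0,"x": 0,"y": 0,"z": -5,"roll": 0},
  {"gripper": 0,"x": 0,"y": 0,"z": -3,"roll": 0},
  {"gripper": 0,"x": 0,"y": 0,"z": 0,"roll": 0},
])

```text
time_s: 4.25
eef_pos: [0.4405, -0.1022, 0.3313]
eef_rot: [0.001, 1.0, 0.001, 0.003]
wrist_force: [1.3, -0.5, -1.9]
opening: 0.45
```

```bash
python3 - <<'E'
from h import *
o=ctrl.get_obs();c=ctrl.camera("wrist");cv2.imwrite("pics/w1.png",c["img"][:,:,::-1])
print(o["eef_pos"],o["q"],o["wrist_force"],o["opening"])
for ce,s in blobs(c["img"],(22,120,90),(35,255,255))[0]: print(ce,s[4],wz(*ce,c,o,.073))
E
```

```text
[ 0.44046245 -0.10217828  0.33134835] [-4.91540305e-01 -1.74823316e-02  1.97827971e+00  7.69193388e-05
  1.17500593e+00 -4.92670365e-01] [ 1.33928481 -0.47089175 -1.88197531] 0.4502181327319911
[322.6   3.4] 308 [0.4384 0.0484 0.073 ]
[319.8  98.9] 3330 [ 0.4367 -0.0127  0.073 ]
[327.7 333.3] 9290 [ 0.4414 -0.1724  0.073 ]
```

View pics/w1.png

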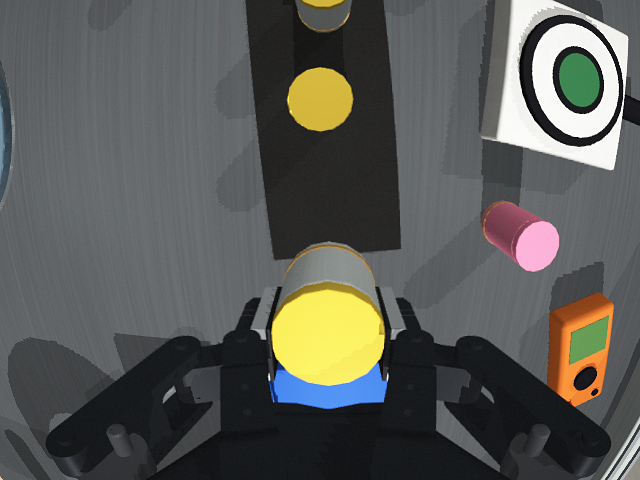

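Held firmly and upright. Carrying it to the bin.

>>> move_arm([
  {"gripper": 0,"x": 0.3,"y": -5,"z": 0,"roll": 0},
  {"gripper": 0,"x": 0.4,"y": -5.5,"z": 0,"roll": 0},
  {"gripper": 0,"x": 0.4,"y": -5.5,"z": 0,"roll": 0},
  {"gripper": 0,"x": 0.4,"y": -5.5,"z": 0,"roll": 0},
  {"gripper": 0,"x": 0.5,"y": -5.5,"z": 0,"roll": 0},
])

```text
time_s: 4.92
eef_pos: [0.4586, 0.1698, 0.3267]
eef_rot: [0.0, 1.0, 0.0, -0.002]
wrist_force: [0.8, -1.0, -1.2]
opening: 0.45
```

>>> move_arm([
  {"gripper": 0,"x": 0.5,"y": -5.5,"z": 0,"roll": 0},
  {"gripper": 0,"x": 0.5,"y": -5.5,"z": 0,"roll": 0},
  {"gripper": 0,"x": 0.4,"y": -5.5,"z": 0,"roll": 0},
  {"gripper": 0,"x": 0,"y": 0,"z": 0,"roll": 0},
  {"gripper": 0,"x": 0,"y": 0,"z": 0,"roll": 0},
])

```text
time_s: 5.55
eef_pos: [0.4726, 0.3327, 0.3265]
eef_rot: [0.001, 1.0, 0.001, -0.002]
wrist_force: [0.7, -1.0, -1.8]
opening: 0.451
```

>>> move_arm([
  {"gripper": 0,"x": 0,"y": 0,"z": 4,"roll": 0},
  {"gripper": 0,"x": 0,"y": 0,"z": 4,"roll": 0},
  {"gripper": 0,"x": 0,"y": 0,"z": 3,"roll": 0},
  {"gripper": 0,"x": 0,"y": 0,"z": 2,"roll": 0},
  {"gripper": 0,"x": 0,"y": 0,"z": 0,"roll": 0},
])

```text
time_s: 6.18
eef_pos: [0.4729, 0.3318, 0.1971]
eef_rot: [0.001, 1.0, -0.0, -0.002]
wrist_force: [0.0, -0.1, -0.9]
opening: 0.45
```

>>> move_arm([
  {"gripper": 100,"x": 0,"y": 0,"z": 0,"roll": 0},
  {"gripper": 100,"x": 0,"y": 0,"z": 0,"roll": 0},
  {"gripper": 100,"x": 0,"y": 0,"z": 0,"roll": 0},
  {"gripper": 100,"x": 0,"y": 0,"z": 0,"roll": 0},
  {"gripper": 100,"x": 0,"y": 0,"z": 0,"roll": 0},
])

```text
time_s: 6.8
eef_pos: [0.4735, 0.3331, 0.1989]
eef_rot: [-0.0, 1.0, 0.0, 0.0]
wrist_force: [0.8, -0.2, -0.4]
opening: 0.994
```

>>> move_arm([
  {"gripper": 100,"x": 0,"y": 0,"z": -3,"roll": 0},
  {"gripper": 100,"x": 0,"y": 0,"z": -6,"roll": 0},
  {"gripper": 100,"x": 0,"y": 0,"z": -6,"roll": 0},
  {"gripper": 100,"x": -0.5,"y": 4,"z": 0,"roll": 0},
  {"gripper": 100,"x": -0.6,"y": 5,"z": 0,"roll": 0},
])

```text
time_s: 7.42
eef_pos: [0.4624, 0.2427, 0.3499]
eef_rot: [-0.0, 1.0, 0.001, 0.001]
wrist_force: [0.3, -1.1, -0.5]
opening: 1.0
```

>>> move_arm([
  {"gripper": 100,"x": -0.6,"y": 5,"z": 0,"roll": 0},
  {"gripper": 100,"x": -0.6,"y": 5,"z": 0,"roll": 0},
  {"gripper": 100,"x": -0.6,"y": 5,"z": 0,"roll": 0},
  {"gripper": 100,"x": -0.6,"y": 2.8,"z": 0,"roll": 0},
  {"gripper": 100,"x": 0,"y": 0,"z": 0,"roll": 0},
])

```text
time_s: 8.05
eef_pos: [0.4384, 0.0636, 0.3488]
eef_rot: [0.0, 1.0, -0.001, 0.0]
wrist_force: [1.5, -0.2, 0.3]
opening: 0.999
```

```bash
python3 - <<'E'
from h import *
o=ctrl.get_obs();c=ctrl.camera("wrist");t=ctrl.camera("top");s=ctrl.camera("scene")
print(o["eef_pos"],o["wrist_force"])
for ce,x in blobs(c["img"],(22,120,90),(35,255,255))[0]: print("w",ce,x[4],wz(*ce,c,o,.073))
for ce,x in blobs(c["img"],(60,80,30),(90,255,200),200)[0]: print("green",ce,x[4],wz(*ce,c,o,.045))
for n,k in(("t",t),("s",s)):
    for ce,x in blobs(k["img"],(22,120,90),(35,255,255))[0]: print(n,ce,x[4],onz(k,*ce,.054).round(3))
E
```

```text
[0.43841574 0.06358192 0.34881477] [ 1.48111181 -0.18773318  0.33133578]
w [327.8 229.6] 2580 [0.4382 0.0665 0.073 ]
w [325.9 326.6] 1946 [ 0.4365 -0.0108  0.073 ]
green [550.9 267.7] 1371 [0.641 0.022 0.045]
t [617.2 239.9] 2052 [ 0.556 -0.695  0.054]
t [203.1 260.5] 207 [0.472 0.336 0.054]
s [126.9  62.8] 1052 [ 0.532 -0.738  0.054]
s [316.1 200. ] 211 [ 0.43  -0.024  0.054]
s [339.2 222. ] 260 [0.43  0.055 0.054]
s [417.2 327. ] 328 [0.476 0.337 0.054]
```

Short cartridge is in the bin. Now down on the left full-length one.

>>> move_arm([
  {"gripper": 100,"x": 0,"y": -0.1,"z": 4,"roll": 0},
  {"gripper": 100,"x": 0,"y": 0,"z": 4,"roll": 0},
  {"gripper": 100,"x": 0,"y": 0,"z": 3.5,"roll": 0},
  {"gripper": 100,"x": 0,"y": 0,"z": 2,"roll": 0},
  {"gripper": 100,"x": 0,"y": 0,"z": 1,"roll": 0},
])

```text
time_s: 8.82
eef_pos: [0.4383, 0.0671, 0.2024]
eef_rot: [-0.0, 1.0, 0.001, -0.001]
wrist_force: [-0.1, -0.2, -0.3]
opening: 0.999
```

>>> move_arm([
  {"gripper": 0,"x": 0,"y": 0,"z": 0,"roll": 0},
  {"gripper": 0,"x": 0,"y": 0,"z": 0,"roll": 0},
  {"gripper": 0,"x": 0,"y": 0,"z": 0,"roll": 0},
  {"gripper": 0,"x": 0,"y": 0,"z": 0,"roll": 0},
  {"gripper": 0,"x": 0,"y": 0,"z": 0,"roll": 0},
])

```text
time_s: 9.45
eef_pos: [0.4392, 0.066, 0.2049]
eef_rot: [0.0, 1.0, 0.0, 0.001]
wrist_force: [-1.8, -0.1, 5.6]
opening: 0.461
```

>>> move_arm([
  {"gripper": 0,"x": 0,"y": 0,"z": -1,"roll": 0},
  {"gripper": 0,"x": 0,"y": 0,"z": -3,"roll": 0},
  {"gripper": 0,"x": 0,"y": 0,"z": -3,"roll": 0},
  {"gripper": 0,"x": 0,"y": 0,"z": 0,"roll": 0},
  {"gripper": 0,"x": 0,"y": 0,"z": 0,"roll": 0},
])

```text
time_s: 10.07
eef_pos: [0.4382, 0.066, 0.2733]
eef_rot: [-0.0, 1.0, 0.0, -0.0]
wrist_force: [-0.1, -0.8, -1.5]
opening: 0.459
```

```bash
cat > weigh.py <<'E'
from h import *
F=[];J=[]
for i in range(16):
    c=ctrl.camera("wrist");o=ctrl.get_obs();F.append(o["wrist_force"]);J.append(o["joint_efforts"])
print("F",np.mean(F,0).round(2),"se",(np.std(F,0)/4).round(2),"J",np.mean(J,0).round(2),"q",o["q"].round(3),o["eef_pos"].round(4),o["opening"],o["time_s"])
cv2.imwrite("pics/weigh%d.png"%(o["time_s"]*10),c["img"][:,:,::-1])
E
python3 weigh.py
```

```text
F [-0.12  0.17 -1.79] se [0.08 0.13 0.14] J [ -0.   -32.97 -29.88  -0.     0.     0.  ] q [-0.119  0.057  2.038  0.     1.046 -0.12 ] [0.4386 0.066  0.2737] 0.45466521403560334 10.875
```

1.79 ± 0.14 N (0.18 kg) means this is the plastic-core one, to be checked against the other. Taking it to the tray, raised to clear the neighbour.

>>> move_arm([
  {"gripper": 0,"x": 0,"y": 0,"z": -3,"roll": 0},
  {"gripper": 0,"x": 0,"y": 0,"z": -4,"roll": 0},
  {"gripper": 0,"x": 0.2,"y": 3,"z": 0,"roll": 0},
  {"gripper": 0,"x": 0.3,"y": 4,"z": 0,"roll": 0},
  {"gripper": 0,"x": 0.3,"y": 5,"z": 0,"roll": 0},
])

```text
time_s: 11.5
eef_pos: [0.4467, -0.0547, 0.344]
eef_rot: [0.0, 1.0, 0.001, 0.0]
wrist_force: [-0.6, -0.2, -2.0]
opening: 0.455
```

>>> move_arm([
  {"gripper": 0,"x": 0.4,"y": 5,"z": 0,"roll": 0},
  {"gripper": 0,"x": 0.4,"y": 5,"z": 0,"roll": 0},
  {"gripper": 0,"x": 0.3,"y": 5,"z": 0,"roll": 0},
  {"gripper": 0,"x": 0.3,"y": 5,"z": 0,"roll": 0},
  {"gripper": 0,"x": 0.3,"y": 4,"z": 0,"roll": 0},
])

```text
time_s: 12.12
eef_pos: [0.4637, -0.296, 0.3436]
eef_rot: [0.0, 1.0, -0.0, 0.0]
wrist_force: [0.1, -0.6, -1.4]
opening: 0.458
```

>>> move_arm([
  {"gripper": 0,"x": 0.2,"y": 3,"z": 0,"roll": 0},
  {"gripper": 0,"x": 0,"y": 0,"z": 0,"roll": 0},
  {"gripper": 0,"x": 0,"y": 0,"z": 4,"roll": 0},
  {"gripper": 0,"x": 0,"y": 0,"z": 4,"roll": 0},
  {"gripper": 0,"x": 0,"y": 0,"z": 3,"roll": 0},
])

```text
time_s: 12.75
eef_pos: [0.4656, -0.3225, 0.2319]
eef_rot: [-0.001, 1.0, 0.001, -0.001]
wrist_force: [-0.3, -1.4, -1.7]
opening: 0.453
```

```bash
python3 - <<'E'
from h import *
ctrl.camera("wrist");ctrl.camera("wrist")
o=ctrl.get_obs();c=ctrl.camera("wrist");s=ctrl.camera("scene")
print(o["eef_pos"],o["wrist_force"],o["opening"],o["time_s"])
a=cv2.resize(c["img"],(400,300));b=cv2.resize(s["img"][90:240,150:350],(400,300),interpolation=3)
cv2.imwrite("pics/tray.png",np.hstack([a,b])[:,:,::-1])
E
```

```text
[ 0.46459564 -0.32165664  0.2299525 ] [ 0.25858508  0.30068573 -0.90377486] 0.45421242145410107 12.85
```

View pics/tray.png

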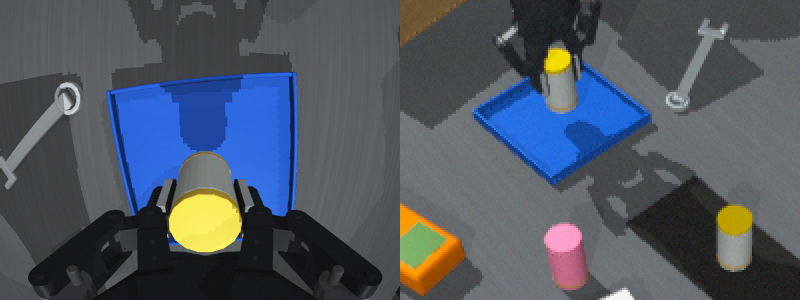

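Left: cartridge held over the tray interior; right: still above the tray floor, upright. Lowering gently until contact shows.

>>> move_arm([
  {"gripper": 0,"x": 0,"y": 0,"z": 1.2,"roll": 0},
  {"gripper": 0,"x": 0,"y": 0,"z": 0.8,"roll": 0},
  {"gripper": 0,"x": 0,"y": 0,"z": 0.5,"roll": 0},
  {"gripper": 0,"x": 0,"y": 0,"z": 0,"roll": 0},
  {"gripper": 0,"x": 0,"y": 0,"z": 0,"roll": 0},
])

```text
time_s: 13.58
eef_pos: [0.466, -0.3241, 0.2089]
eef_rot: [0.0, 1.0, 0.0, 0.0]
wrist_force: [0.7, -0.4, -1.2]
opening: 0.457
```

>>> move_arm([
  {"gripper": 0,"x": 0,"y": 0,"z": 0.15,"roll": 0},
  {"gripper": 0,"x": 0,"y": 0,"z": 0,"roll": 0},
])

```text
time_s: 13.82
eef_pos: [0.4659, -0.324, 0.2072]
eef_rot: [0.0, 1.0, 0.0, 0.0]
wrist_force: [-0.8, 0.2, -1.1]
opening: 0.451
```

>>> move_arm([
  {"gripper": 0,"x": 0,"y": 0,"z": 0.15,"roll": 0},
  {"gripper": 0,"x": 0,"y": 0,"z": 0,"roll": 0},
])

```text
time_s: 14.08
eef_pos: [0.466, -0.3241, 0.206]
eef_rot: [0.0, 1.0, 0.0, 0.0]
wrist_force: [-0.2, 0.6, 1.9]
opening: 0.457
```

>>> move_arm([
  {"gripper": 100,"x": 0,"y": 0,"z": 0,"roll": 0},
  {"gripper": 100,"x": 0,"y": 0,"z": 0,"roll": 0},
  {"gripper": 100,"x": 0,"y": 0,"z": 0,"roll": 0},
  {"gripper": 100,"x": 0,"y": 0,"z": 0,"roll": 0},
  {"gripper": 100,"x": 0,"y": 0,"z": 0,"roll": 0},
])

```text
time_s: 14.7
eef_pos: [0.4659, -0.324, 0.2057]
eef_rot: [-0.0, 1.0, 0.0, -0.0]
wrist_force: [0.2, -0.6, 0.5]
opening: 0.998
```

>>> move_arm([
  {"gripper": 100,"x": 0,"y": 0,"z": -2,"roll": 0},
  {"gripper": 100,"x": 0,"y": 0,"z": -5,"roll": 0},
  {"gripper": 100,"x": 0,"y": 0,"z": -6,"roll": 0},
  {"gripper": 100,"x": -0.4,"y": -4.5,"z": 0,"roll": 0},
  {"gripper": 100,"x": -0.5,"y": -5.5,"z": 0,"roll": 0},
])

```text
time_s: 15.32
eef_pos: [0.4569, -0.2238, 0.3384]
eef_rot: [0.001, 1.0, -0.001, 0.002]
wrist_force: [0.5, -0.3, -0.0]
opening: 0.998
```

>>> move_arm([
  {"gripper": 100,"x": -0.5,"y": -5.5,"z": 0,"roll": 0},
  {"gripper": 100,"x": -0.5,"y": -5.5,"z": 0,"roll": 0},
  {"gripper": 100,"x": -0.5,"y": -5.5,"z": 0,"roll": 0},
  {"gripper": 100,"x": -0.5,"y": -4.6,"z": 0,"roll": 0},
  {"gripper": 100,"x": 0,"y": 0,"z": 0,"roll": 0},
])

```text
time_s: 15.95
eef_pos: [0.4361, -0.0104, 0.3369]
eef_rot: [-0.0, 1.0, 0.003, 0.001]
wrist_force: [0.3, 0.4, 0.3]
opening: 1.0
```

```bash
python3 - <<'E'
from h import *
o=ctrl.get_obs();c=ctrl.camera("wrist");s=ctrl.camera("scene");t=ctrl.camera("top")
print(o["eef_pos"],o["wrist_force"],o["time_s"])
for ce,x in blobs(c["img"],(22,120,90),(35,255,255))[0]: print("w",ce,x[4],wz(*ce,c,o,.073),wz(*ce,c,o,.074))
for n,k in(("t",t),("s",s)):
    for ce,x in blobs(k["img"],(22,120,90),(35,255,255))[0]: print(n,ce,x[4],onz(k,*ce,.073).round(3))
cv2.imwrite("pics/scene2.png",s["img"][:,:,::-1])
E
```

```text
[ 0.43611246 -0.01044985  0.33694298] [0.29312993 0.40106967 0.26285732] 15.95
w [328.3 240.9] 2780 [ 0.4366 -0.0118  0.073 ] [ 0.4366 -0.0114  0.074 ]
t [617.2 239.9] 2053 [ 0.552 -0.681  0.073]
t [203.  260.3] 216 [0.47  0.332 0.073]
t [475.5 270.8] 203 [ 0.465 -0.322  0.073]
t [343.4 281.7] 74 [ 0.429 -0.003  0.073]
s [127.   62.8] 1051 [ 0.54  -0.71   0.073]
s [227.6 128.3] 165 [ 0.467 -0.323  0.073]
s [316.7 199.4] 238 [ 0.438 -0.012  0.073]
s [417.2 326.9] 330 [0.485 0.341 0.073]
```

Light one stands in the tray. Now the other full-length one.

>>> move_arm([
  {"gripper": 100,"x": 0,"y": 0,"z": 4,"roll": 0},
  {"gripper": 100,"x": 0,"y": 0,"z": 4,"roll": 0},
  {"gripper": 100,"x": 0,"y": 0,"z": 3,"roll": 0},
  {"gripper": 100,"x": 0,"y": 0,"z": 1.2,"roll": 0},
  {"gripper": 100,"x": 0,"y": 0,"z": 1,"roll": 0},
])

```text
time_s: 16.73
eef_pos: [0.4373, -0.014, 0.2038]
eef_rot: [0.0, 1.0, -0.0, 0.0]
wrist_force: [-0.4, 0.3, 0.5]
opening: 0.998
```

>>> move_arm([
  {"gripper": 0,"x": 0,"y": 0,"z": 0,"roll": 0},
  {"gripper": 0,"x": 0,"y": 0,"z": 0,"roll": 0},
  {"gripper": 0,"x": 0,"y": 0,"z": 0,"roll": 0},
  {"gripper": 0,"x": 0,"y": 0,"z": 0,"roll": 0},
  {"gripper": 0,"x": 0,"y": 0,"z": 0,"roll": 0},
])

```text
time_s: 17.35
eef_pos: [0.437, -0.0131, 0.2047]
eef_rot: [0.0, 1.0, 0.001, 0.0]
wrist_force: [-3.2, -0.0, 6.6]
opening: 0.451
```

>>> move_arm([
  {"gripper": 0,"x": 0,"y": 0,"z": -1,"roll": 0},
  {"gripper": 0,"x": 0,"y": 0,"z": -3,"roll": 0},
  {"gripper": 0,"x": 0,"y": 0,"z": -3,"roll": 0},
  {"gripper": 0,"x": 0,"y": 0,"z": 0,"roll": 0},
  {"gripper": 0,"x": 0,"y": 0,"z": 0,"roll": 0},
])

```text
time_s: 17.98
eef_pos: [0.4361, -0.0128, 0.2729]
eef_rot: [-0.0, 1.0, 0.0, -0.0]
wrist_force: [-0.8, 0.7, -6.1]
opening: 0.449
```

```bash
python3 weigh.py
```

```text
F [-0.19 -0.11 -3.9 ] se [0.1  0.11 0.07] J [ 1.000e-02 -3.315e+01 -3.080e+01  0.000e+00  1.000e-02  0.000e+00] q [-0.303  0.042  2.054 -0.     1.045 -0.304] [ 0.4367 -0.013   0.2737] 0.4502663992661296 18.775
```

3.90 ± 0.07 N (0.40 kg): the steel core. Raising and carrying it to the window.

>>> move_arm([
  {"gripper": 0,"x": 0,"y": 0,"z": -2,"roll": 0},
  {"gripper": 0,"x": 0,"y": 0,"z": -3.3,"roll": 0},
  {"gripper": 0,"x": 2,"y": -0.4,"z": 0,"roll": 0},
  {"gripper": 0,"x": 3,"y": -0.5,"z": 0,"roll": 0},
  {"gripper": 0,"x": 3,"y": -0.5,"z": 0,"roll": 0},
])

```text
time_s: 19.4
eef_pos: [0.5175, 0.0012, 0.3268]
eef_rot: [0.0, 1.0, 0.0, 0.0]
wrist_force: [0.4, 0.0, -3.1]
opening: 0.446
```

>>> move_arm([
  {"gripper": 0,"x": 3,"y": -0.5,"z": 0,"roll": 0},
  {"gripper": 0,"x": 3,"y": -0.5,"z": 0,"roll": 0},
  {"gripper": 0,"x": 3,"y": -0.5,"z": 0,"roll": 0},
  {"gripper": 0,"x": 2,"y": -0.4,"z": 0,"roll": 0},
  {"gripper": 0,"x": 1.4,"y": -0.2,"z": 1,"roll": 0},
])

```text
time_s: 20.02
eef_pos: [0.6419, 0.0224, 0.3171]
eef_rot: [0.0, 1.0, 0.001, 0.001]
wrist_force: [-0.4, 0.5, -4.2]
opening: 0.449
```

>>> move_arm([
  {"gripper": 0,"x": 0,"y": 0,"z": 0,"roll": 0},
  {"gripper": 0,"x": 0,"y": 0,"z": 0,"roll": 0},
  {"gripper": 0,"x": 0,"y": 0,"z": 0,"roll": 0},
  {"gripper": 0,"x": 0,"y": 0,"z": 0,"roll": 0},
])

```text
time_s: 20.52
eef_pos: [0.6404, 0.022, 0.3171]
eef_rot: [0.0, 1.0, 0.0, 0.0]
wrist_force: [-1.2, 1.1, -3.4]
opening: 0.45
```

```bash
python3 - <<'E'
from h import *
E=[]
for i in range(5):
    ctrl.camera("wrist");E.append(ctrl.get_obs()["eef_pos"])
o=ctrl.get_obs();print(np.mean(E,0).round(4),o["eef_rot"],o["wrist_force"],o["opening"],o["time_s"])
c=ctrl.camera("wrist");s=ctrl.camera("scene");t=ctrl.camera("top")
Y=((22,120,90),(35,255,255))
cs={n:[(ce,x) for ce,x in blobs(k["img"],*Y)[0]] for n,k in(("t",t),("s",s))}
for n in cs: print(n,[(ce.tolist(),x.tolist()) for ce,x in cs[n]])
cv2.imwrite("pics/end.png",np.hstack([cv2.resize(s["img"][100:400,130:480],(467,400)),cv2.resize(c["img"],(333,250)) if 0 else cv2.copyMakeBorder(cv2.resize(c["img"],(333,250)),0,150,0,0,0)])[:,:,::-1])
E
```

```text
[0.6406 0.0221 0.317 ] [-7.97290063e-07  9.99999940e-01  3.38597092e-04  7.43245653e-05] [-0.07927971 -0.80032306 -3.64701894] 0.44704290075384345 20.775
t [([617.2, 239.9], [591, 212, 49, 56, 2055]), ([203.0, 260.3], [195, 253, 17, 16, 217]), ([475.5, 270.8], [468, 263, 16, 16, 202])]
s [([127.0, 62.7], [99, 45, 56, 37, 1056]), ([244.7, 224.9], [236, 215, 18, 20, 258]), ([417.2, 326.8], [407, 317, 21, 20, 330])]
```

View pics/end.png

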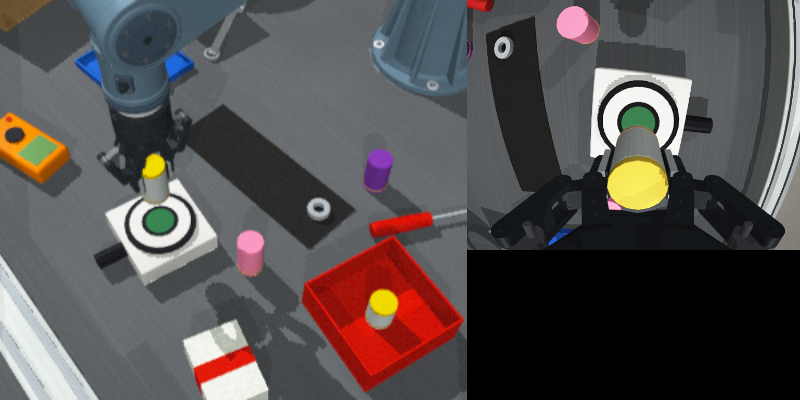

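```bash
python3 - <<'E'
from h import *
s=ctrl.camera("scene");print(onz(s,244.7,224.9,.182).round(4))
W=np.linalg.inv(s["world_from_camera"])
for z in(.105,.115,.125):
    a=np.linspace(0,6.28,60);P=np.c_[.641+.02*np.cos(a),.0224+.02*np.sin(a),0*a+z,0*a+1]@W.T
    print(z,"bottom row",(s["cy"]+s["fy"]*P[:,1]/P[:,2]).max().round(1), "ok")
im=s["img"][205:262,236:256];hs=cv2.cvtColor(im,cv2.COLOR_RGB2HSV);print([(205+i,im[i,9].tolist()) for i in range(30,57)])
E
```

```text
[0.6384 0.0251 0.182 ]
0.105 bottom row 257.2 ok
0.115 bottom row 254.3 ok
0.125 bottom row 251.3 ok
[(235, [146, 153, 149]), (236, [148, 154, 151]), (237, [144, 152, 151]), (238, [148, 154, 153]), (239, [147, 154, 150]), (240, [149, 155, 153]), (241, [145, 151, 148]), (242, [148, 156, 152]), (243, [148, 154, 150]), (244, [144, 153, 151]), (245, [148, 157, 154]), (246, [146, 155, 149]), (247, [147, 155, 151]), (248, [146, 155, 151]), (249, [146, 155, 152]), (250, [149, 155, 146]), (251, [156, 144, 115]), (252, [153, 132, 90]), (253, [169, 176, 171]), (254, [201, 203, 198]), (255, [127, 129, 125]), (256, [43, 43, 47]), (257, [46, 82, 56]), (258, [58, 135, 82]), (259, [56, 135, 82]), (260, [57, 132, 84]), (261, [57, 132, 80])]
```

```bash
python3 -c "
from bench import ctrl
print(ctrl.hand_in(),ctrl.get_obs()['time_s'])"
```

```text
the job is handed in; nothing more can be done
the job is handed in; nothing more can be done
```

The job is done and handed in, at about 21 s of the 67 s allowed.

- **Short cartridge:** it went into the red scrap bin first, and it stands there upright in the last picture.
- **Weighing:** the full-length cartridge that stood next to the bearing read 1.79 ± 0.14 N (about 0.18 kg). The middle one read 3.90 ± 0.07 N (about 0.40 kg), so the middle one holds the steel core.
- **Lighter cartridge:** it was set down and released in the blue tray. Both the top and scene cameras placed it at about (0.466, -0.323), close to the tray centre, with its cap at standing height.
- **Heavier cartridge:** it is held upright over the window, with the tool at (0.6406, 0.0221) against the window centre at (0.641, 0.022). Its foot edge in the scene image puts it roughly 70–74 mm above the glass.

**Checks that disagreed:** the scene camera's cap position for the held cartridge was about 3 mm off in x and y. I put that down to calibration and the fingers hiding part of the cap. At the end the arm hid the tray cartridge from the scene camera, but the top camera still saw it at the same spot. My first grasp, on the short cartridge, was about 4 mm off along the row, with no effect. I saw nothing else disturbed in the last picture, which did not show the whole bench.

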